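# Lock the specimen clamp with the square key

## Robot

A 6-joint arm with a two-finger parallel gripper is mounted at the origin on the work surface. World frame = base frame: x ahead of the robot, y to its left, z up, the work surface at z = 0. Lengths are in m, angles in rad, forces in N, time in s.
With the tool pointing down it reaches from about 0.35 to 0.725 m from the base axis. Payload 4.3 kg.
Tool frame: the origin (TCP) lies on the centre line of the jaws, within the pads' length; the fingertips stand 19 mm ahead of it and the grasp point (between the pads) is the TCP (manip.tip_reach is the distance from the TCP to the fingertips, in m); z points along the fingers, y is the direction in which the jaws open and shut (so a half turn about z gives the same grasp; the last joint's range is limited). The gripper opens to 85 mm and grips with 20 to 120 N. Pads are 22 mm wide; open, the fingers measure 114 mm over their backs; the gripper's body (76 mm by 85 mm) begins 54 mm behind the grasp point. The pads swing forward as they close: fully open they stand 13 mm farther back than shut.
Start: joints at [-1.3, 0.377, 0.081, 1.274, 0, 1.46], TCP at [0.214, -0.534, 0.25] pointing down, gripper open.
Joint ranges: [-2.72, 2.72], [-0.84, 1.66], [-1.02, 1.22], [-1.77, 2.12], [-1.37, 1.28], [-3.14, 3.14]. Speed limits (rad/s): [2.57, 2.57, 3.14, 3.14, 3.14, 3.14].

## Interface

Orientations are given as a unit quaternion [x, y, z, w].
In Python, from workcell import get_state, eyes, manip gives the robot as it stands.
- The arm moves only by the tool apply_moves, never from a script. Its argument "deltas" is a list of rows, each an object with "grip": the closure, from -1 (fully open) to 1 (shut); "delta_pos": the shift along the tool's x, y, z in cm, a list of three; "twist": the turn, a rotation vector about the tool's x, y, z in degrees, a list of three. In form: [{"grip": grip, "delta_pos": [x, y, z], "twist": [wx, wy, wz]}, ...]. A call has 1 to 10 rows; each row shifts and turns the commanded pose from where the row before left it, along the tool's axes as they then stand; what a row does not reach is not made up. A row lasts 1/8 s, in which the tool goes at most 62.5 mm and 10.7 degrees, less where a joint would pass 70% of its speed; a pose out of reach is approached as far as the arm can. A call is refused whole if a number of a shift passes 6.25 or a number of a turn 10.7, either way. A call with a gripper value outside its range is refused whole. The fingers move at their own pace and stop on an object; "grip_force" is the grip in N (left out, the last holds). Time passes only in rows, so rows that do not move let the fingers close. It gives the time, the measured TCP pose, the force and the opening at its end, in the units of the state.
- get_state(): the state, without advancing time (a new reading comes with each control period).
- eyes.camera(name): name is "scene" or "top" or "wrist"; returns (picture, depth): 384x512x3 uint8, red, green, blue; 384x512 float32, m along the optical axis (not along the pixel's ray), 0 where there is no reading.
- eyes.camera_params(name): a dict with "vfov" (degrees; the focal length in pixels is half the picture's height over the tangent of half this angle, whatever the lens; pixels are square), "cx", "cy" (the principal point, pixels), "position" and "rotation" of the camera in the world. Camera axes: x right, y up, looking along -z (the intrinsics and any distortion apply to the point x, -y, -z); pixel columns grow to the right and rows downward; lengths in m; the calibration is good to about 2 mm. The wrist camera is an equidistant fisheye: a pixel r from the principal point sees the ray r / f radians off the axis. A picture is of the moment at which its call begins: read the wrist's pose just before it. camera_params takes no time and is no camera call; for the wrist camera it gives the pose at the moment of the call.
- manip.finish_job(): hands the job in, once; it reports no verdict.
The state is a dict: "clock": time; "joint_positions": joint angles; "qd": joint speeds; "joint_torque": joint torques, N m; "ee_pos": TCP position; "tcp_rot": TCP orientation; "force": force on the tool from outside, world axes, zero at the start; "moment": the same for the moment, N m; "opening": finger opening in m.
Only numpy, scipy, OpenCV 4.12 (cv2) and the standard library are available. Lean on these libraries where they do the work, as an engineer would, in place of code of your own. Each camera call takes 0.05 s, during which the arm holds its last target.

## Task

Take the steel T-bar square key out of its stand, feel its square end down into the recessed socket of the stage's swing clamp until its collar is fully home, and turn it clockwise until the clamp's arm comes up against its stop over the specimen carrier. Press and turn gently (some 10 N while the square is still finding the hole, and no wrenching on at the stop), leave the key standing in the socket, and do not disturb the carrier, the vials or the other tool.

Things in the scene. Friction and masses are not known exactly. Their poses are not given: they have to be found in the camera images.
- key_bar (a point): Centre of the cross bar of the loose plain-steel T-key (0.12 kg): the part to grip. Bar 60 mm long (x), 12 thick (y), 16 high (z up). Below: round neck 9 mm thick; round collar 28 mm across, 6 high, its underside 44 mm below this point; then the square shank. The key starts upright in its stand, this point 74 mm above the table.
- key_tip (a point): Lower end of the key, 64 mm straight below key_bar, same axes. The lowest 6.5 mm is a round pilot nose (cone from 7 mm across to 12.9, the last 1.5 mm straight), then comes the 12 x 12 mm square shank up to the collar (20 mm above the tip), its sides parallel to the bar's x and y. The nose enters at any angle, then the square rests on the hole's edge until its sides line up.
- key_stand: Fixed black block 50 x 50 x 30 mm, origin under its centre; the key stands in its loose round hole (about 20 mm wide, 24 deep), collar resting on top.
- socket (a point): Point on the clamp's turning axis at the mouth of its square hole, 67 mm above the table; x, y, z axes of the stage base, not of the square. Hole 13.3 mm square, 23 deep, 1 mm chamfer, in the flat steel floor of a round well (36 mm wide, 8 deep) in an aluminium boss 60 mm across. Key fully home: collar on the well's floor, tip 20 mm below this point.
- clamp (a joint): Turn of the swing clamp and its hole (rad), growing clockwise from above; starts at 0 to 0.35, rigid stop at 1.4 (arm along the stage's +y, over the carrier). Friction about 0.12 N m, stays where left. The hole's own angle to the arm is random and in no reading: see it from above, or press the nose in lightly and turn till it drops in (within 6 degrees; repeats each 90).
- stage: Fixed dark steel stage base, 150 (x) x 220 (y) x 40 mm, origin under its centre. The clamp's axis is 45 mm toward its -y, the carrier 55 mm toward its +y. The clamp's boss tops out 75 mm above the table; its steel arm, 22 mm wide, reaches 96 mm from the axis, top 62 mm above the table.
- carrier: Loose aluminium specimen carrier, 60 x 60 x 10 mm, lying on the stage between low fences; origin at the centre of its underside. To be left where it is.
- driver: Another tool, to be left alone: round shank and round black knob 32 mm across, top 80 mm above the table, in a second stand like the key's; the two stands may be in either place. Origin at its tip, 10 mm above the table.
- vial_a: Loose glass vial with white cap, 28 mm across, 60 mm high, not to be disturbed; origin at the centre of its underside.
- vial_b: Loose glass vial with white cap, 28 mm across, 60 mm high, not to be disturbed; origin at the centre of its underside.
- vial_c: Loose glass vial with white cap, 28 mm across, 45 mm high, not to be disturbed; origin at the centre of its underside.
Not all that is in view belongs to the job. Leave any pink or yellow look-alike of the part that bears key_bar alone.

How it is judged:
On the way, in this order (a step that is already met when the one before it is completed fails the run):
1. the key is fully down in the socket, its collar home, before the clamp is at its stop (horizontal distance between key_tip and socket below 0.004 m and z of key_tip in the frame of socket below -0.017 m and angle between key_bar's own z axis and vertical below 0.09 rad), for 0.1 s.
2. the clamp is turned to its stop with the key still home in the socket (all of step 1 and value of joint clamp above 1.28 rad), for 0.1 s.
At the end, for the whole second after the job is handed in: The clamp reads more than 1.28 rad (stop at 1.4); the key stands released and at rest in the socket, its tip within 4 mm of the axis and at least 17 mm below the hole's mouth, tilted less than 5 degrees; the carrier is within 6 mm of where it was (all of step 2 and linear speed of key below 0.02 m/s and distance of carrier from where it was at the start of the episode below 0.006 m); the robot touches nothing.
It fails at once if the key is pressed with more than 35 N while its square is not yet in the hole (tip less than 8.5 mm below the mouth) (z of key_tip in the frame of socket above -0.0085 m and contact force between key and stage above 35 N).
It fails at once if the key is wrenched or rammed in the socket with more than 110 N at any time, turning against the stop included (contact force between key and stage above 110 N).
It fails at once if the carrier is moved more than 6 mm (distance of carrier from where it was at the start of the episode above 0.006 m).
It fails at once if a vial or the other tool is moved more than 20 mm or tipped (distance of any of vial_a, vial_b, vial_c, driver from where it was at the start of the episode above 0.02 m or angle between any of vial_a, vial_b, vial_c, driver's own z axis and vertical above 0.35 rad).
It also fails if it takes over 72 s, if anything falls off the work surface, if the arm or the gripper's body presses on something with over 40 N, if the wrist force passes 120 N, or if a joint passes its speed limit or range.

## Working session

There is one attempt and no reset: what is moved stays moved. The work goes in short steps, Python scripts to look and compute and a tool call to move; the robot and the scene stay as the last step left them, time stands still between calls to the robot, and variables do not carry over. Pictures are saved under pics/ and viewed, and the job is handed in when it is done.

Besides the shell and the picture viewer there is one more tool, called after "Request:" as a command line: name --argument value ..., lists and objects as JSON in quotes. apply_moves: Moves the arm, as the interface text tells. Its arguments: {"type":"object","properties":{"deltas":{"type":"array","items":{"type":"object","properties":{"grip":{"type":"number"},"delta_pos":{"type":"array","items":{"type":"number"}},"twist":{"type":"array","items":{"type":"number"}}}}},"grip_force":{"type":"number"}},"required":["deltas"]}

```bash
ls; mkdir -p pics; python3 - <<'E'
from workcell import get_state, eyes, manip
import cv2, numpy as np
print(get_state()); print(manip.tip_reach)
for n in ("scene","top","wrist"):
    p=eyes.camera_params(n); print(n,p)
    im,d=eyes.camera(n); cv2.imwrite(f"pics/{n}0.png",im[:,:,::-1]); np.savez(f"pics/{n}0.npz",im=im,d=d)
E
```

```text
pics
{'clock': 0.0, 'joint_positions': array([-1.30028094e+00,  3.78086099e-01,  7.96263165e-02,  1.27442122e+00,
       -1.32304294e-05,  1.46046501e+00]), 'qd': array([-0.00010104, -0.00226221,  0.00204322, -0.00025786, -0.00106673,
        0.00133596]), 'joint_torque': array([-6.23094311e-04, -4.63607275e+01,  2.69874126e+01,  2.10073980e-02,
       -1.90488081e-04, -1.28994816e-05]), 'ee_pos': array([ 0.21354788, -0.53319878,  0.24934787]), 'tcp_rot': array([ 9.81923659e-01,  1.89274512e-01, -8.99878157e-05, -1.03846817e-03]), 'force': array([ 0.08994569, -0.84923818, -0.89053914]), 'moment': array([ 0.04512349, -0.02175   ,  0.00429431]), 'opening': 0.08541575192759304}
0.019
scene {'vfov': 57.822392842969705, 'cx': 255.36619792160138, 'cy': 191.38459941640443, 'position': array([ 1.04895133, -0.02418751,  0.5734908 ]), 'rotation': array([0.27053784, 0.28063714, 0.67151246, 0.63017703])}
top {'vfov': 46.072804567563935, 'cx': 256.57579193612196, 'cy': 196.06036009774118, 'position': array([ 0.50209868, -0.06308642,  0.984007  ]), 'rotation': array([ 0.02242662, -0.01527529, -0.70073876,  0.71290175])}
wrist {'vfov': 65.70646984690485, 'cx': 257.91730950510794, 'cy': 188.98435424558014, 'position': array([ 0.28259576, -0.50602418,  0.37438527]), 'rotation': array([-0.12163156,  0.08416677, -0.55413163,  0.81918243])}
```

View pics/top0.png

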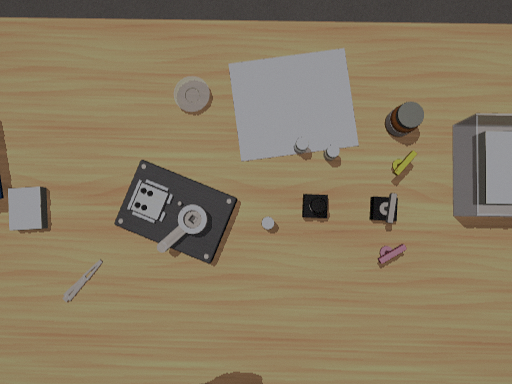

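View pics/scene0.png

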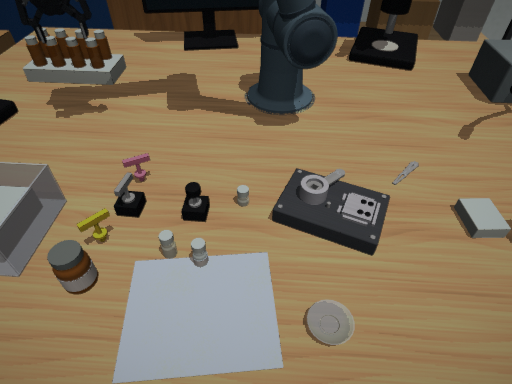

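View pics/wrist0.png

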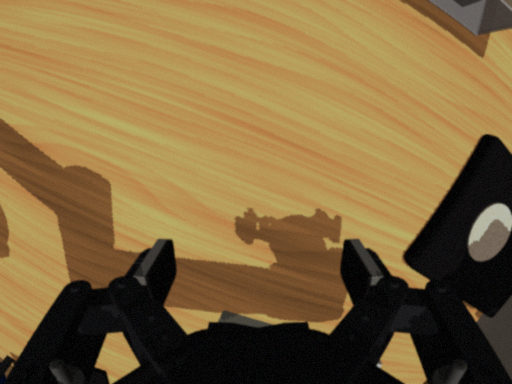

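```bash
cat > h.py <<'E'
from workcell import get_state, eyes, manip
import cv2, numpy as np
from scipy.spatial.transform import Rotation as R
def ray(p,u,v,fish=False):
    f=192/np.tan(np.radians(p['vfov']/2)); x=(u-p['cx'])/f; y=(v-p['cy'])/f
    if fish:
        r=np.hypot(x,y); s=np.sin(r)/r if r>1e-9 else 1; d=np.array([x*s,-y*s,-np.cos(r)])
    else: d=np.array([x,-y,-1.])
    return R.from_quat(p['rotation']).apply(d)
def onz(p,u,v,z,fish=False):
    d=ray(p,u,v,fish); o=np.array(p['position']); return o+d*(z-o[2])/d[2]
def proj(p,X,fish=False):
    c=R.from_quat(p['rotation']).inv().apply(np.array(X)-p['position']); f=192/np.tan(np.radians(p['vfov']/2))
    x,y,z=c[0],-c[1],-c[2]
    if fish:
        r=np.hypot(x,y); th=np.arctan2(r,z); k=f*th/max(r,1e-9); return p['cx']+k*x,p['cy']+k*y
    return p['cx']+f*x/z,p['cy']+f*y/z
E
python3 - <<'E'
from h import *
a=np.load('pics/top0.npz'); im=a['im'][:,:,::-1]
def crop(u0,v0,u1,v1,k): return cv2.resize(im[v0:v1,u0:u1],None,fx=k,fy=k,interpolation=cv2.INTER_CUBIC)
cv2.imwrite('pics/c1.png',crop(350,140,440,270,4.6 and 4))
cv2.imwrite('pics/c2.png',crop(110,155,240,265,6))
b=np.load('pics/scene0.npz'); im=b['im'][:,:,::-1]
cv2.imwrite('pics/c3.png',crop(70,140,220,250,5))
p=eyes.camera_params('top')
for n,u,v,z in (('bar',392,208,.082),('stand',384,209,.03),('driver',316,206,.08),('socket',192,219,.067),('armend',163,247,.062),('carrier',150,202,.05),('vial',268,223,.06)):
    print(n,onz(p,u,v,z).round(4), a['d'][v,u])
E
```

```text
bar [ 0.5309 -0.3237  0.082 ] 0.89891315
stand [ 0.5302 -0.3219  0.03  ] 0.9446332
driver [ 0.5324 -0.1727  0.08  ] 0.90580636
socket [0.5021 0.077  0.067 ] 0.943717
armend [0.4441 0.1354 0.062 ] 0.9213932
carrier [0.5358 0.1677 0.05  ] 0.93724793
vial [ 0.4966 -0.0776  0.06  ] 0.9395027
```

View pics/c1.png

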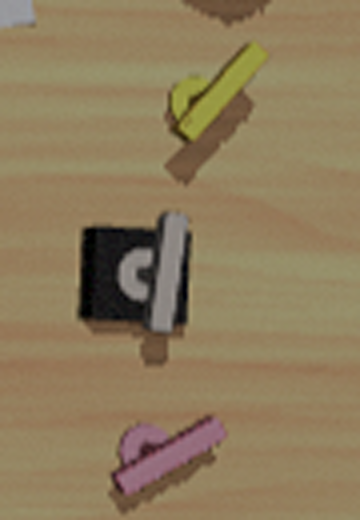

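View pics/c2.png

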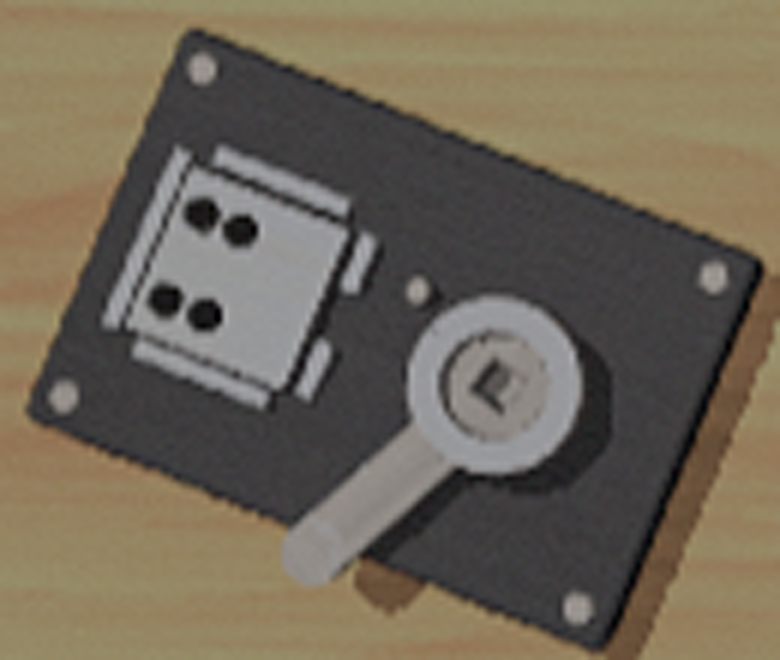

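View pics/c3.png

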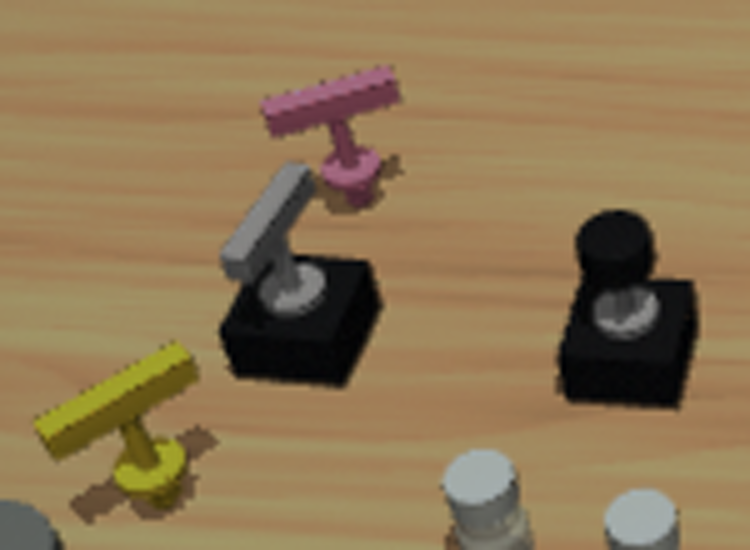

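The grey T-bar in the black stand at top (392,208) is the key. It's unpainted steel in a stand with its collar resting on top. The pink (392,253) and yellow (404,163) ones are the look-alikes, and the round knob at (316,206) is the driver. The clamp boss is at (192,219), with its arm pointing down-left, about 65° clockwise short of the carrier direction.

I'll move above the key.

Request:
apply_moves --deltas '[{"grip": -1, "delta_pos": [4.65, -0.97, 0], "twist": [0, 0, 0]}, {"grip": -1, "delta_pos": [4.65, -0.97, 0], "twist": [0, 0, 0]}, {"grip": -1, "delta_pos": [4.65, -0.97, 0], "twist": [0, 0, 0]}, {"grip": -1, "delta_pos": [4.65, -0.97, 0], "twist": [0, 0, 0]}, {"grip": -1, "delta_pos": [4.65, -0.97, 0], "twist": [0, 0, 0]}, {"grip": -1, "delta_pos": [4.65, -0.97, 0], "twist": [0, 0, 0]}, {"grip": -1, "delta_pos": [4.65, -0.97, 0], "twist": [0, 0, 0]}, {"grip": -1, "delta_pos": [4.65, -0.97, 0], "twist": [0, 0, 0]}, {"grip": -1, "delta_pos": [0, 0, 0], "twist": [0, 0, -10.5]}, {"grip": -1, "delta_pos": [0, 0, 0], "twist": [0, 0, -10.5]}]'

```text
clock: 1.4
ee_pos: [0.5307, -0.3227, 0.2496]
tcp_rot: [0.93, 0.369, -0.0, -0.0]
force: [-0.4, 0.0, -0.6]
opening: 0.0851
```

Request:
apply_moves --deltas '[{"grip": -1, "delta_pos": [0, 0, 0], "twist": [0, 0, -10.5]}, {"grip": -1, "delta_pos": [0, 0, 0], "twist": [0, 0, -10.5]}, {"grip": -1, "delta_pos": [0, 0, 0], "twist": [0, 0, -10.5]}, {"grip": -1, "delta_pos": [0, 0, 0], "twist": [0, 0, -10.5]}, {"grip": -1, "delta_pos": [0, 0, 0], "twist": [0, 0, -10.5]}, {"grip": -1, "delta_pos": [0, 0, 0], "twist": [0, 0, -10.5]}, {"grip": -1, "delta_pos": [0, 0, 0], "twist": [0, 0, -10.5]}, {"grip": -1, "delta_pos": [0, 0, 0], "twist": [0, 0, -10.5]}, {"grip": -1, "delta_pos": [0, 0, 0], "twist": [0, 0, -10.5]}, {"grip": -1, "delta_pos": [0, 0, 0], "twist": [0, 0, -10.5]}]'

```text
clock: 2.65
ee_pos: [0.53, -0.3234, 0.2498]
tcp_rot: [0.274, 0.962, 0.0, -0.0]
force: [-0.7, 0.4, -0.1]
opening: 0.0858
```

Request:
apply_moves --deltas '[{"grip": -1, "delta_pos": [0, 0, 0], "twist": [0, 0, -10.5]}, {"grip": -1, "delta_pos": [0, 0, 0], "twist": [0, 0, -10.5]}, {"grip": -1, "delta_pos": [0, 0, 0], "twist": [0, 0, -3.9]}, {"grip": -1, "delta_pos": [0, 0, 0], "twist": [0, 0, 0]}, {"grip": -1, "delta_pos": [0, 0, 0], "twist": [0, 0, 0]}]'

```text
clock: 3.28
ee_pos: [0.5301, -0.3234, 0.2501]
tcp_rot: [0.064, 0.998, 0.0, -0.0]
force: [0.2, 0.3, 0.0]
opening: 0.0852
```

```bash
python3 - <<'E'
from h import *
s=get_state(); print(s['clock'],s['ee_pos'],R.from_quat(s['tcp_rot']).as_matrix().round(3),s['joint_positions'].round(3))
p=eyes.camera_params('wrist'); im,d=eyes.camera('wrist'); np.savez('pics/w1.npz',im=im,d=d,**p)
T=R.from_quat(s['tcp_rot']); print('cam in tool',T.inv().apply(p['position']-s['ee_pos']),(T.inv()*R.from_quat(p['rotation'])).as_matrix().round(3))
cv2.imwrite('pics/w1.png',cv2.resize(im[:,:,::-1],(768,576),interpolation=cv2.INTER_CUBIC))
print(proj(p,[.531,-.3237,.082],True))
E
```

```text
3.275 [ 0.53013062 -0.32344658  0.2500732 ] [[-0.992  0.128 -0.   ]
 [ 0.128  0.992  0.   ]
 [ 0.     0.    -1.   ]] [-0.65   0.476  0.232  1.327 -0.    -0.522]
cam in tool [ 0.07517601 -0.00038495 -0.12492011] [[ 0.     0.956  0.293]
 [ 1.     0.    -0.001]
 [-0.001  0.293 -0.956]]
(np.float64(257.7623537275173), np.float64(176.21175973262618))
```

View pics/w1.png

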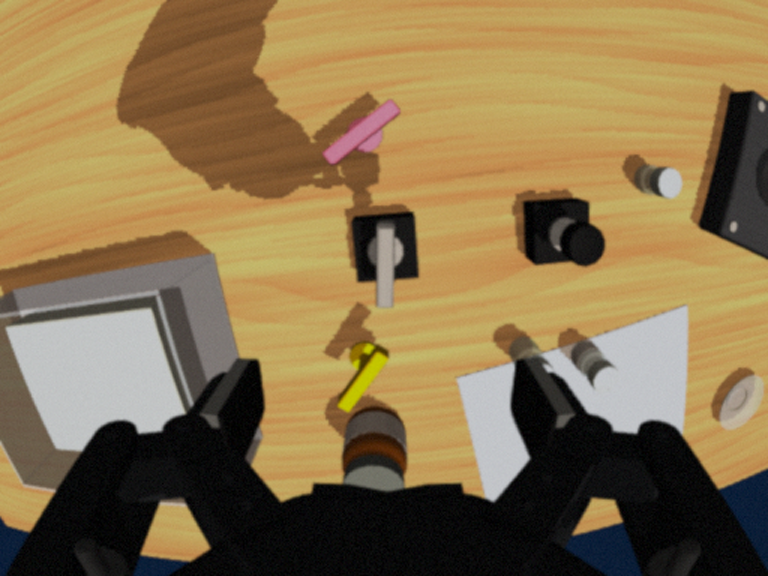

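```bash
python3 - <<'E'
from h import *
a=np.load('pics/w1.npz'); p={k:a[k] for k in('vfov','cx','cy','position','rotation')}; im=a['im'];d=a['d']
sub=(slice(140,212),slice(240,275))
print(d[150:205:6,257].round(3))
# bar top by world height from depth
v,u=np.mgrid[140:212,235:280]
P=[]
for vv,uu in zip(v.ravel(),u.ravel()):
    dd=d[vv,uu]
    if dd<=0: continue
    r=ray(p,uu,vv,True); fwd=R.from_quat(p['rotation']).apply([0,0,-1]); X=p['position']+r*dd/(r@fwd)
    if X[2]>.072: P.append(X)
P=np.array(P); print(len(P),P.mean(0),np.median(P[:,2]),P.min(0),P.max(0))
top=P[P[:,2]>.076].astype(np.float32)
print(cv2.minAreaRect(top[:,:2]*1000))
cv2.imwrite('pics/w1c.png',cv2.resize(im[135:215,225:290,::-1],None,fx=7,fy=7,interpolation=cv2.INTER_CUBIC))
E
```

```text
[0.293 0.296 0.296 0.298 0.301 0.303 0.304 0.305 0.309 0.309]
666 [ 0.52990825 -0.32526823  0.08284724] 0.08303338509767688 [ 0.50172347 -0.33526874  0.072052  ] [ 0.56080019 -0.31595048  0.08499381]
((531.4243774414062, -325.54119873046875), (11.7642822265625, 59.13010025024414), 81.19189453125)
```

View pics/w1c.png

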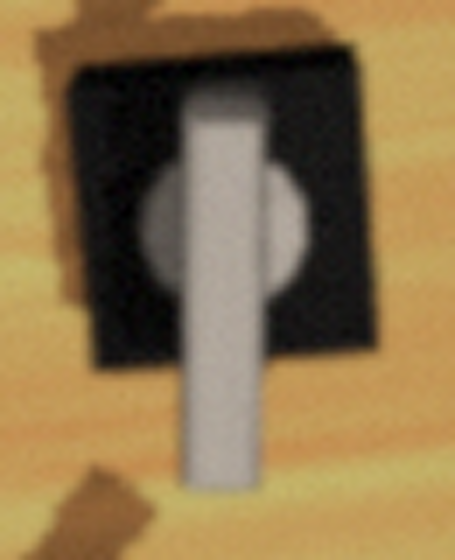

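The enlarged crop confirms the plain-steel key upright in its stand, with the bar centre at (0.531, -0.3255) and its long axis at -8.8°. I'll descend onto it.

Request:
apply_moves --deltas '[{"grip": -0.3, "delta_pos": [-0.16, -0.19, 4], "twist": [0, 0, 1.5]}, {"grip": -0.3, "delta_pos": [0, 0, 4], "twist": [0, 0, 0]}, {"grip": -0.3, "delta_pos": [0, 0, 4], "twist": [0, 0, 0]}, {"grip": -0.3, "delta_pos": [0, 0, 3.6], "twist": [0, 0, 0]}, {"grip": -0.3, "delta_pos": [0, 0, 2], "twist": [0, 0, 0]}, {"grip": -0.3, "delta_pos": [0, 0, 0], "twist": [0, 0, 0]}, {"grip": -0.3, "delta_pos": [0, 0, 0], "twist": [0, 0, 0]}]'

```text
clock: 4.2
ee_pos: [0.5322, -0.3261, 0.0754]
tcp_rot: [0.077, 0.997, -0.0, 0.001]
force: [-0.3, -0.5, -0.0]
opening: 0.0552
```

Request:
apply_moves --deltas '[{"grip": 0.3, "delta_pos": [0, 0, 0], "twist": [0, 0, 0]}, {"grip": 1, "delta_pos": [0, 0, 0], "twist": [0, 0, 0]}, {"grip": 1, "delta_pos": [0, 0, 0], "twist": [0, 0, 0]}, {"grip": 1, "delta_pos": [0, 0, 0], "twist": [0, 0, 0]}, {"grip": 1, "delta_pos": [0, 0, 0], "twist": [0, 0, 0]}, {"grip": 1, "delta_pos": [0, 0, 0], "twist": [0, 0, 0]}]' --grip_force 60

```text
clock: 4.95
ee_pos: [0.5321, -0.326, 0.0752]
tcp_rot: [0.077, 0.997, -0.0, 0.001]
force: [-0.5, -0.2, 5.2]
opening: 0.0113
```

```bash
python3 - <<'E'
from h import *
s=get_state(); print(s['clock'],s['ee_pos'],s['tcp_rot'],s['opening'],s['force'],s['moment'])
im,d=eyes.camera('wrist'); cv2.imwrite('pics/w2.png',cv2.resize(im[:,:,::-1],(768,576),interpolation=cv2.INTER_CUBIC))
E
```

```text
4.95 [ 0.53209983 -0.32600796  0.07521176] [ 7.65584756e-02  9.97064749e-01 -4.79007148e-04  6.75604614e-04] 0.01128843658281837 [-0.45278898 -0.19338641  5.21635287] [ 0.05618715  0.08037303 -0.04381711]
```

View pics/w2.png

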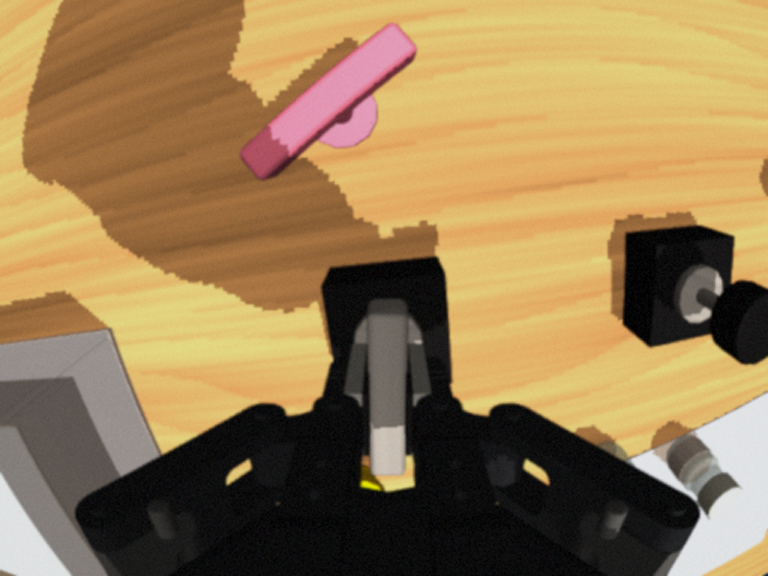

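Request:
apply_moves --deltas '[{"grip": 1, "delta_pos": [0, 0, -1.5], "twist": [0, 0, 0]}, {"grip": 1, "delta_pos": [0, 0, -2.5], "twist": [0, 0, 0]}, {"grip": 1, "delta_pos": [0, 0, -4], "twist": [0, 0, 0]}, {"grip": 1, "delta_pos": [0, 0, -4], "twist": [0, 0, 0]}, {"grip": 1, "delta_pos": [0, 0, -0.6], "twist": [0, 0, 0]}]'

```text
clock: 5.62
ee_pos: [0.5331, -0.3268, 0.2041]
tcp_rot: [0.077, 0.997, -0.002, 0.003]
force: [0.5, -0.1, -1.5]
opening: 0.0106
```

Request:
apply_moves --deltas '[{"grip": 1, "delta_pos": [0.2, 2.5, 0], "twist": [0, 0, 0]}, {"grip": 1, "delta_pos": [0.2, 4.95, 0], "twist": [0, 0, 0]}, {"grip": 1, "delta_pos": [0.2, 4.95, 0], "twist": [0, 0, 0]}, {"grip": 1, "delta_pos": [0.2, 4.95, 0], "twist": [0, 0, 0]}, {"grip": 1, "delta_pos": [0.2, 4.95, 0], "twist": [0, 0, 0]}, {"grip": 1, "delta_pos": [0.2, 4.95, 0], "twist": [0, 0, 0]}, {"grip": 1, "delta_pos": [0.2, 4.95, 0], "twist": [0, 0, 0]}, {"grip": 1, "delta_pos": [0.2, 4.95, 0], "twist": [0, 0, 0]}, {"grip": 1, "delta_pos": [0, 2.4, 0], "twist": [0, 0, 0]}, {"grip": 1, "delta_pos": [0, 0, 0], "twist": [0, 0, 0]}]'

```text
clock: 6.88
ee_pos: [0.5741, 0.0704, 0.1983]
tcp_rot: [0.075, 0.997, 0.0, -0.002]
force: [0.7, -0.7, -2.0]
opening: 0.011
```

Request:
apply_moves --deltas '[{"grip": 1, "delta_pos": [0, 0, 0], "twist": [0, 0, 0]}, {"grip": 1, "delta_pos": [0, 0, 0], "twist": [0, 0, 0]}]'

```text
clock: 7.12
ee_pos: [0.5756, 0.0669, 0.1998]
tcp_rot: [0.077, 0.997, -0.0, -0.001]
force: [-0.5, -0.5, -1.4]
opening: 0.0109
```

```bash
python3 - <<'E'
from h import *
s=get_state(); print(s['clock'],s['ee_pos'],s['tcp_rot'],s['opening'],s['force'],s['moment'],s['joint_positions'].round(2))
p=eyes.camera_params('wrist'); im,d=eyes.camera('wrist'); np.savez('pics/w3.npz',im=im,d=d,**p)
cv2.imwrite('pics/w3.png',cv2.resize(im[:,:,::-1],(768,576),interpolation=cv2.INTER_CUBIC))
print(proj(p,[.5021,.077,.067],True))
im,d=eyes.camera('scene');np.savez('pics/s3.npz',im=im,d=d)
cv2.imwrite('pics/s3.png',cv2.resize(im[60:250,220:420,::-1],None,fx=3.5,fy=3,interpolation=cv2.INTER_CUBIC))
E
```

```text
7.125 [0.57557571 0.06686095 0.19975264] [ 7.72086228e-02  9.97014782e-01 -1.86552357e-04 -5.63785172e-04] 0.010873569000308793 [-0.50498345 -0.48251764 -1.44131155] [ 0.04808072 -0.03389633  0.01630467] [ 0.01  0.4  -0.01  1.16 -0.    0.16]
(np.float64(256.5291237893503), np.float64(101.99026004880209))
```

View pics/w3.png

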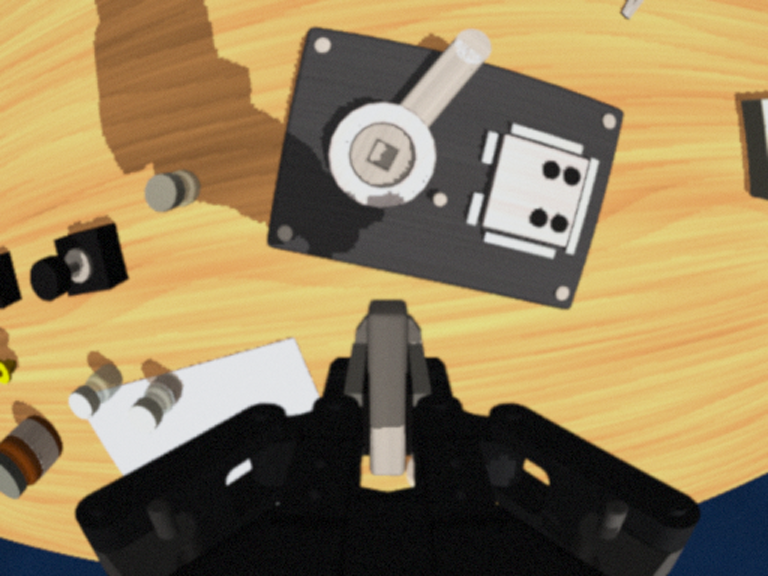

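View pics/s3.png

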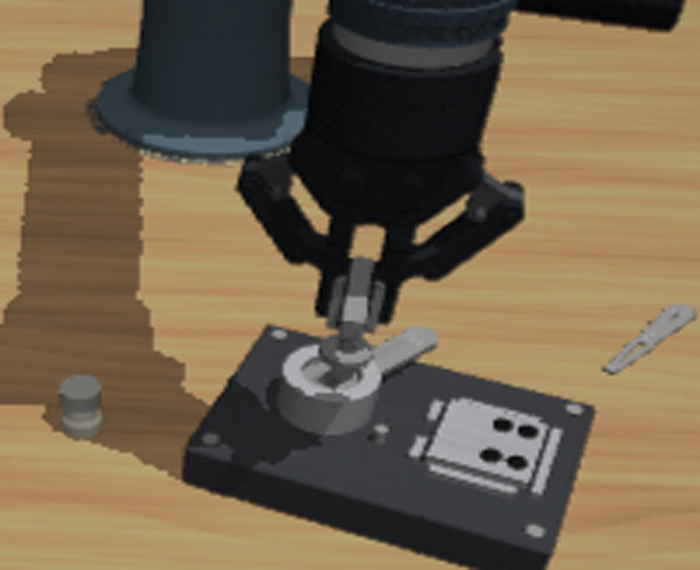

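```bash
python3 - <<'E'
from h import *
a=np.load('pics/w3.npz'); p={k:a[k] for k in('vfov','cx','cy','position','rotation')}; im=a['im'];d=a['d']
# metric ray-cast top view of plane z=.067, 0.1mm/px scaled: 60x60mm at 0.1
c=np.array([.502,.077]); N=600
ys,xs=np.mgrid[0:N,0:N]; X=c[0]+.03-ys*1e-4; Y=c[1]+.03-xs*1e-4   # up=+x, left=+y
m=np.zeros((N,N,2),np.float32)
Rm=R.from_quat(p['rotation']).as_matrix(); f=192/np.tan(np.radians(p['vfov']/2))
Q=np.stack([X,Y,np.full_like(X,.067)],-1)-p['position']; C=Q@Rm; x,y,z=C[...,0],-C[...,1],-C[...,2]
r=np.hypot(x,y); k=f*np.arctan2(r,z)/np.maximum(r,1e-9)
w=cv2.remap(im,(p['cx']+k*x).astype(np.float32),(p['cy']+k*y).astype(np.float32),cv2.INTER_CUBIC)
cv2.imwrite('pics/hole.png',w[:,:,::-1]); 
g=cv2.cvtColor(w,cv2.COLOR_RGB2GRAY); cc=g[200:400,200:400]; print(np.percentile(cc,[2,10,25,50,75,90]))
E
```

```text
[104. 110. 129. 182. 197. 200.]
```

View pics/hole.png

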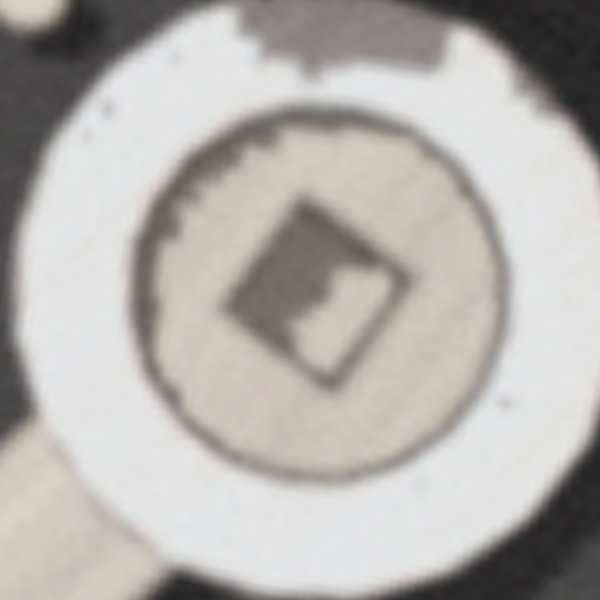

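The hole shows clearly in the ray-cast view: its corners put the centre at (0.5030, 0.0753) and its sides at 53° mod 90. I'll turn the key to 143° and come over the hole.

Request:
apply_moves --deltas '[{"grip": 1, "delta_pos": [1.8, -0.08, 0], "twist": [0, 0, 0]}, {"grip": 1, "delta_pos": [1.8, -0.08, 0], "twist": [0, 0, 0]}, {"grip": 1, "delta_pos": [1.8, -0.08, 0], "twist": [0, 0, 0]}, {"grip": 1, "delta_pos": [1.83, -0.08, 0], "twist": [0, 0, 0]}, {"grip": 1, "delta_pos": [0, 0, 0], "twist": [0, 0, 9.3]}, {"grip": 1, "delta_pos": [0, 0, 0], "twist": [0, 0, 9.3]}, {"grip": 1, "delta_pos": [0, 0, 2], "twist": [0, 0, 9.4]}, {"grip": 1, "delta_pos": [0, 0, 2], "twist": [0, 0, 0]}, {"grip": 1, "delta_pos": [0, 0, 0], "twist": [0, 0, 0]}, {"grip": 1, "delta_pos": [0, 0, 0], "twist": [0, 0, 0]}]'

```text
clock: 8.48
ee_pos: [0.5046, 0.0752, 0.161]
tcp_rot: [0.316, 0.949, 0.0, 0.0]
force: [0.3, 0.5, -0.5]
opening: 0.011
```

```bash
python3 - <<'E'
from h import *
s=get_state(); T=R.from_quat(s['tcp_rot']); t=T.as_matrix(); print(s['clock'],s['ee_pos'],np.degrees(np.arctan2(t[1,0],t[0,0])),t[:,2],s['force'],s['moment'],s['joint_positions'].round(2))
im,d=eyes.camera('wrist'); cv2.imwrite('pics/w4.png',cv2.resize(im[80:340,120:400,::-1],None,fx=2.7,fy=2.3,interpolation=cv2.INTER_CUBIC))
im,d=eyes.camera('scene');cv2.imwrite('pics/s4.png',cv2.resize(im[100:260,240:400,::-1],None,fx=3.7,fy=3.7,interpolation=cv2.INTER_CUBIC))
p=eyes.camera_params('scene'); print(proj(p,s['ee_pos']-[0,0,.0652]),proj(p,[.503,.0753,.067]))
E
```

```text
8.475 [0.50456352 0.07523276 0.1609996 ] 143.18406976434568 [ 8.08106962e-04 -4.59713057e-05 -9.99999672e-01] [ 0.31516038  0.486538   -0.51516222] [ 0.05982591  0.02255749 -0.01815168] [ 0.02  0.29 -0.28  1.   -0.    0.67]
(np.float64(316.72686467850406), np.float64(176.71270959632758)) (np.float64(314.9176631433446), np.float64(186.33047029673082))
```

View pics/w4.png

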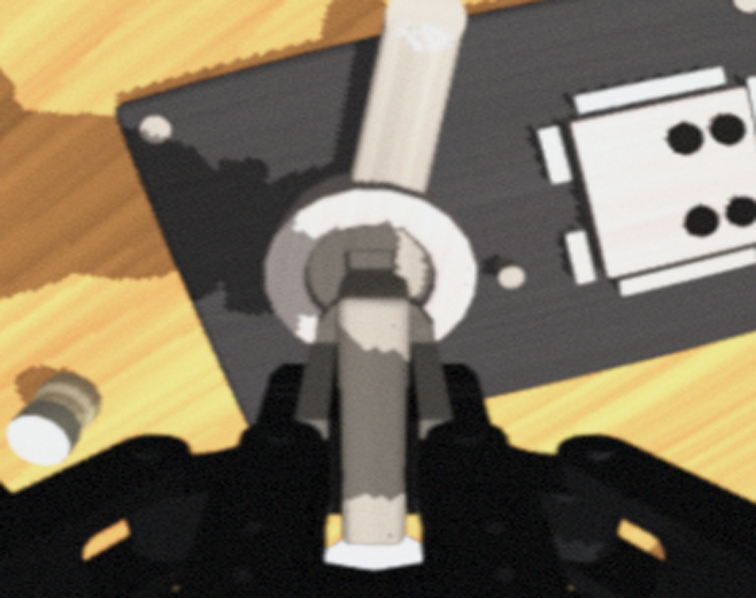

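View pics/s4.png

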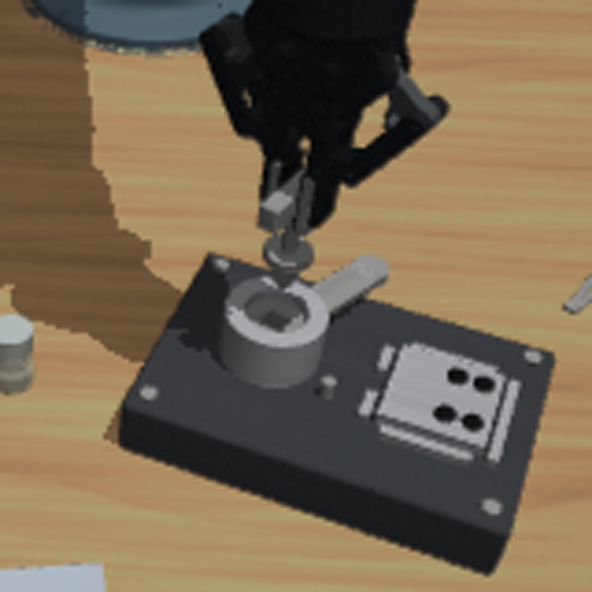

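Request:
apply_moves --deltas '[{"grip": 1, "delta_pos": [0.06, -0.09, 1], "twist": [0, 0, 0]}, {"grip": 1, "delta_pos": [0, 0, 1], "twist": [0, 0, 0]}, {"grip": 1, "delta_pos": [0, 0, 0.4], "twist": [0, 0, 0]}, {"grip": 1, "delta_pos": [0, 0, 0], "twist": [0, 0, 0]}, {"grip": 1, "delta_pos": [0, 0, 0], "twist": [0, 0, 0]}]'

```text
clock: 9.2
ee_pos: [0.5033, 0.0752, 0.1364]
tcp_rot: [0.315, 0.949, 0.0, 0.0]
force: [-0.8, -0.6, -0.9]
opening: 0.0107
```

Request:
apply_moves --deltas '[{"grip": 1, "delta_pos": [0, 0, 0.2], "twist": [0, 0, 0]}, {"grip": 1, "delta_pos": [0, 0, 0.2], "twist": [0, 0, 0]}, {"grip": 1, "delta_pos": [0, 0, 0.0], "twist": [0, 0, 0]}]'

```text
clock: 9.57
ee_pos: [0.5031, 0.0752, 0.1321]
tcp_rot: [0.315, 0.949, -0.0, -0.0]
force: [-0.3, -0.3, -0.7]
opening: 0.0112
```

Request:
apply_moves --deltas '[{"grip": 1, "delta_pos": [0, 0, 0.15], "twist": [0, 0, 0]}, {"grip": 1, "delta_pos": [0, 0, 0.15], "twist": [0, 0, 0]}]'

```text
clock: 9.82
ee_pos: [0.5032, 0.0752, 0.1292]
tcp_rot: [0.316, 0.949, -0.0, 0.0]
force: [-0.2, -0.2, -1.2]
opening: 0.0111
```

Request:
apply_moves --deltas '[{"grip": 1, "delta_pos": [0, 0, 0.1], "twist": [0, 0, 0]}, {"grip": 1, "delta_pos": [0, 0, 0.1], "twist": [0, 0, 0]}]'

```text
clock: 10.07
ee_pos: [0.5032, 0.0752, 0.1272]
tcp_rot: [0.316, 0.949, -0.0, -0.0]
force: [-0.0, -0.1, -0.6]
opening: 0.011
```

Request:
apply_moves --deltas '[{"grip": 1, "delta_pos": [0, 0, 0.1], "twist": [0, 0, 0]}, {"grip": 1, "delta_pos": [0, 0, 0.0], "twist": [0, 0, 0]}]'

```text
clock: 10.32
ee_pos: [0.503, 0.0751, 0.1261]
tcp_rot: [0.316, 0.949, -0.0, -0.0]
force: [1.3, -0.1, -1.1]
opening: 0.0109
```

Request:
apply_moves --deltas '[{"grip": 1, "delta_pos": [0, 0, 0.1], "twist": [0, 0, 0]}, {"grip": 1, "delta_pos": [0, 0, 0.0], "twist": [0, 0, 0]}]'

```text
clock: 10.58
ee_pos: [0.5031, 0.0751, 0.1252]
tcp_rot: [0.316, 0.949, -0.0, -0.0]
force: [0.1, -0.3, -0.6]
opening: 0.0109
```

Request:
apply_moves --deltas '[{"grip": 1, "delta_pos": [0, 0, 0.1], "twist": [0, 0, 0]}, {"grip": 1, "delta_pos": [0, 0, 0.0], "twist": [0, 0, 0]}]'

```text
clock: 10.82
ee_pos: [0.5031, 0.0751, 0.1242]
tcp_rot: [0.316, 0.949, -0.0, -0.0]
force: [-0.6, 0.0, -0.5]
opening: 0.0111
```

Request:
apply_moves --deltas '[{"grip": 1, "delta_pos": [0, 0, 0.1], "twist": [0, 0, 0]}, {"grip": 1, "delta_pos": [0, 0, 0.0], "twist": [0, 0, 0]}]'

```text
clock: 11.08
ee_pos: [0.5031, 0.0752, 0.1232]
tcp_rot: [0.315, 0.949, -0.0, -0.0]
force: [-0.0, -1.5, -2.1]
opening: 0.0112
```

Request:
apply_moves --deltas '[{"grip": 1, "delta_pos": [0, 0, 0.1], "twist": [0, 0, 0]}, {"grip": 1, "delta_pos": [0, 0, 0.0], "twist": [0, 0, 0]}]'

```text
clock: 11.32
ee_pos: [0.5031, 0.0752, 0.1222]
tcp_rot: [0.315, 0.949, -0.0, -0.0]
force: [-1.0, -0.0, -1.5]
opening: 0.0108
```

Request:
apply_moves --deltas '[{"grip": 1, "delta_pos": [0, 0, 0.15], "twist": [0, 0, 0]}, {"grip": 1, "delta_pos": [0, 0, 0.15], "twist": [0, 0, 0]}, {"grip": 1, "delta_pos": [0, 0, 0.0], "twist": [0, 0, 0]}]'

```text
clock: 11.7
ee_pos: [0.5031, 0.0752, 0.1191]
tcp_rot: [0.316, 0.949, -0.0, -0.0]
force: [-0.6, -1.1, -1.1]
opening: 0.0109
```

Request:
apply_moves --deltas '[{"grip": 1, "delta_pos": [0, 0, 0.15], "twist": [0, 0, 0]}, {"grip": 1, "delta_pos": [0, 0, 0.15], "twist": [0, 0, 0]}, {"grip": 1, "delta_pos": [0, 0, 0.0], "twist": [0, 0, 0]}]'

```text
clock: 12.08
ee_pos: [0.5031, 0.0752, 0.1161]
tcp_rot: [0.315, 0.949, -0.0, -0.0]
force: [-0.2, 0.2, -1.9]
opening: 0.0107
```

Request:
apply_moves --deltas '[{"grip": 1, "delta_pos": [0, 0, 0.1], "twist": [0, 0, 0]}, {"grip": 1, "delta_pos": [0, 0, 0.1], "twist": [0, 0, 0]}, {"grip": 1, "delta_pos": [0, 0, 0.0], "twist": [0, 0, 0]}]'

```text
clock: 12.45
ee_pos: [0.5031, 0.0752, 0.1142]
tcp_rot: [0.315, 0.949, -0.0, -0.0]
force: [-1.1, -0.8, -0.8]
opening: 0.0107
```

Request:
apply_moves --deltas '[{"grip": 1, "delta_pos": [0, 0, 0.1], "twist": [0, 0, 0]}, {"grip": 1, "delta_pos": [0, 0, 0.0], "twist": [0, 0, 0]}]'

```text
clock: 12.7
ee_pos: [0.5032, 0.0752, 0.1132]
tcp_rot: [0.315, 0.949, -0.0, -0.0]
force: [-0.8, -0.7, -0.9]
opening: 0.0111
```

It went in with no resistance at all. I'll continue down to the collar.

Request:
apply_moves --deltas '[{"grip": 1, "delta_pos": [0, 0, 0.1], "twist": [0, 0, 0]}, {"grip": 1, "delta_pos": [0, 0, 0.0], "twist": [0, 0, 0]}]'

```text
clock: 12.95
ee_pos: [0.5032, 0.0752, 0.1123]
tcp_rot: [0.315, 0.949, -0.0, 0.0]
force: [-0.3, -0.5, -1.6]
opening: 0.011
```

Request:
apply_moves --deltas '[{"grip": 1, "delta_pos": [0, 0, 0.05], "twist": [0, 0, 0]}, {"grip": 1, "delta_pos": [0, 0, 0.0], "twist": [0, 0, 0]}]'

```text
clock: 13.2
ee_pos: [0.5033, 0.0752, 0.1122]
tcp_rot: [0.315, 0.949, 0.0, 0.0]
force: [-1.5, -0.5, 3.8]
opening: 0.0111
```

```bash
python3 - <<'E'
from h import *
s=get_state(); print(s['clock'],s['ee_pos'],s['force'],s['moment'],s['joint_positions'].round(2))
im,d=eyes.camera('scene');cv2.imwrite('pics/s5.png',cv2.resize(im[120:230,260:400,::-1],None,fx=5,fy=5,interpolation=cv2.INTER_CUBIC))
im,d=eyes.camera('wrist'); cv2.imwrite('pics/w5.png',cv2.resize(im[80:340,120:400,::-1],None,fx=2.7,fy=2.3,interpolation=cv2.INTER_CUBIC))
E
```

```text
13.2 [0.5033225  0.07521224 0.11215812] [-1.48760865 -0.49631458  3.80938266] [-0.16999586  0.47398993 -0.01008973] [ 0.02  0.33 -0.36  0.88 -0.    0.67]
```

View pics/s5.png

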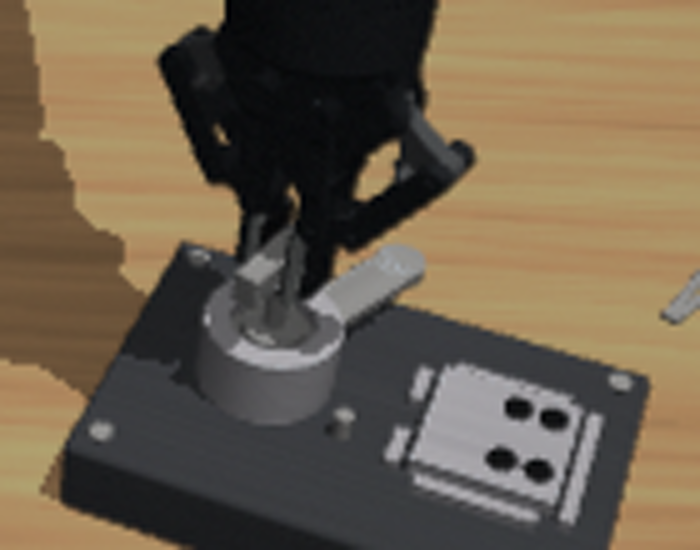

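View pics/w5.png

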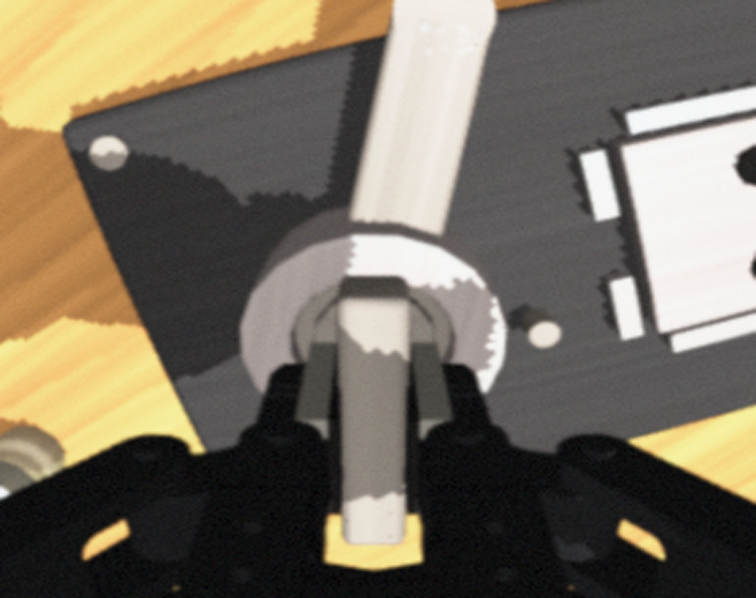

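The collar touched down at TCP z = 0.112, exactly as predicted, with light contact force. Next I'll turn it clockwise gently.

Request:
apply_moves --deltas '[{"grip": 1, "delta_pos": [0, 0, 0], "twist": [0, 0, 3]}, {"grip": 1, "delta_pos": [0, 0, 0], "twist": [0, 0, 3]}, {"grip": 1, "delta_pos": [0, 0, 0], "twist": [0, 0, 3]}, {"grip": 1, "delta_pos": [0, 0, 0], "twist": [0, 0, 3]}]'

```text
clock: 13.8
ee_pos: [0.503, 0.0752, 0.1121]
tcp_rot: [0.414, 0.91, -0.0, 0.0]
force: [-3.9, -0.4, 5.6]
opening: 0.0104
```

```bash
cat > st.py <<'E'
from h import *
s=get_state(); t=R.from_quat(s['tcp_rot']).as_matrix(); print(s['clock'],s['ee_pos'],'yaw',np.degrees(np.arctan2(t[1,0],t[0,0])).round(2),s['force'].round(1),s['moment'].round(3))
E
python3 st.py
```

```text
13.8 [0.50302256 0.07519372 0.11212689] yaw 131.15 [-3.9 -0.4  5.6] [-0.184  0.654  0.124]
```

Request:
apply_moves --deltas '[{"grip": 1, "delta_pos": [0, 0, 0], "twist": [0, 0, 4]}, {"grip": 1, "delta_pos": [0, 0, 0], "twist": [0, 0, 4]}, {"grip": 1, "delta_pos": [0, 0, 0], "twist": [0, 0, 4]}, {"grip": 1, "delta_pos": [0, 0, 0], "twist": [0, 0, 4]}, {"grip": 1, "delta_pos": [0, 0, 0], "twist": [0, 0, 4]}]'

```text
clock: 14.42
ee_pos: [0.503, 0.0753, 0.1121]
tcp_rot: [0.566, 0.825, 0.0, -0.0]
force: [-2.8, -0.0, 5.7]
opening: 0.0111
```

```bash
python3 st.py
```

```text
14.425 [0.50304817 0.07529258 0.11211862] yaw 111.12 [-2.8 -0.   5.7] [-0.077  0.693  0.179]
```

Request:
apply_moves --deltas '[{"grip": 1, "delta_pos": [0, 0, 0], "twist": [0, 0, 4]}, {"grip": 1, "delta_pos": [0, 0, 0], "twist": [0, 0, 4]}, {"grip": 1, "delta_pos": [0, 0, 0], "twist": [0, 0, 4]}, {"grip": 1, "delta_pos": [0, 0, 0], "twist": [0, 0, 4]}, {"grip": 1, "delta_pos": [0, 0, 0], "twist": [0, 0, 4]}]'

```text
clock: 15.05
ee_pos: [0.5031, 0.0753, 0.1121]
tcp_rot: [0.7, 0.714, 0.0, -0.0]
force: [-2.3, -0.4, 5.1]
opening: 0.011
```

```bash
python3 st.py;  python3 - <<'E'
from h import *
im,d=eyes.camera('top');cv2.imwrite('pics/t6.png',cv2.resize(im[155:265,110:240,::-1],None,fx=5,fy=5,interpolation=cv2.INTER_CUBIC))
im,d=eyes.camera('scene');cv2.imwrite('pics/s6.png',cv2.resize(im[120:250,260:400,::-1],None,fx=4,fy=4,interpolation=cv2.INTER_CUBIC))
E
```

```text
15.05 [0.50312298 0.07534508 0.11212442] yaw 91.12 [-2.3 -0.4  5.1] [-0.051  0.659  0.159]
```

View pics/s6.png

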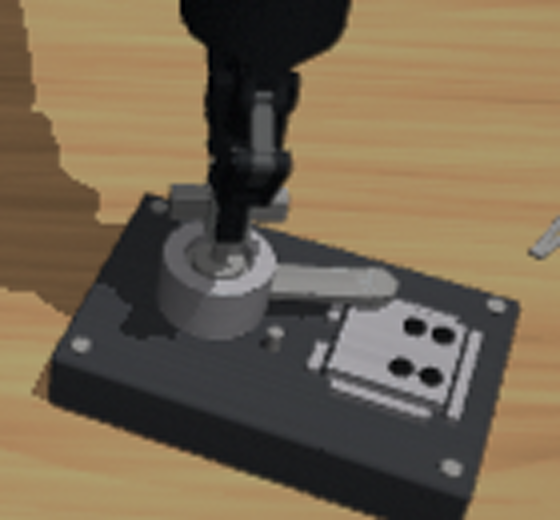

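Request:
apply_moves --deltas '[{"grip": 1, "delta_pos": [0, 0, 0], "twist": [0, 0, 2]}, {"grip": 1, "delta_pos": [0, 0, 0], "twist": [0, 0, 2]}, {"grip": 1, "delta_pos": [0, 0, 0], "twist": [0, 0, 2]}, {"grip": 1, "delta_pos": [0, 0, 0], "twist": [0, 0, 2]}]'

```text
clock: 15.65
ee_pos: [0.5031, 0.0754, 0.1121]
tcp_rot: [0.748, 0.664, 0.0, -0.0]
force: [-3.0, -0.4, 4.8]
opening: 0.0118
```

```bash
python3 st.py
```

```text
15.65 [0.50310646 0.0753959  0.11210186] yaw 83.23 [-3.  -0.4  4.8] [-0.03   0.717  0.087]
```

Request:
apply_moves --deltas '[{"grip": 1, "delta_pos": [0, 0, 0], "twist": [0, 0, 1]}, {"grip": 1, "delta_pos": [0, 0, 0], "twist": [0, 0, 1]}]'

```text
clock: 15.9
ee_pos: [0.5031, 0.0754, 0.1121]
tcp_rot: [0.759, 0.651, 0.0, -0.0]
force: [-2.0, -0.3, 5.6]
opening: 0.011
```

```bash
python3 st.py
```

```text
15.9 [0.50313067 0.07539436 0.11211168] yaw 81.26 [-2.  -0.3  5.6] [0.013 0.714 0.102]
```

Request:
apply_moves --deltas '[{"grip": 1, "delta_pos": [0, 0, 0], "twist": [0, 0, 1]}, {"grip": 1, "delta_pos": [0, 0, 0], "twist": [0, 0, 0]}]'

```text
clock: 16.15
ee_pos: [0.5031, 0.0754, 0.1121]
tcp_rot: [0.764, 0.645, 0.0, -0.0]
force: [-3.0, 0.4, 5.6]
opening: 0.0107
```

```bash
python3 st.py
```

```text
16.15 [0.50314917 0.0754072  0.11211446] yaw 80.28 [-3.   0.4  5.6] [-0.006  0.635  0.082]
```

Request:
apply_moves --deltas '[{"grip": 1, "delta_pos": [0, 0, 0], "twist": [0, 0, 1]}, {"grip": 1, "delta_pos": [0, 0, 0], "twist": [0, 0, 0]}]'

```text
clock: 16.4
ee_pos: [0.5032, 0.0754, 0.1121]
tcp_rot: [0.77, 0.638, 0.0, -0.0]
force: [-3.7, -0.4, 5.8]
opening: 0.0109
```

```bash
python3 st.py
```

```text
16.4 [0.50315199 0.07542155 0.11211358] yaw 79.28 [-3.7 -0.4  5.8] [-0.01   0.602  0.078]
```

Request:
apply_moves --deltas '[{"grip": 1, "delta_pos": [0, 0, 0], "twist": [0, 0, 1]}, {"grip": 1, "delta_pos": [0, 0, 0], "twist": [0, 0, 0]}]'

```text
clock: 16.65
ee_pos: [0.5031, 0.0754, 0.1121]
tcp_rot: [0.776, 0.631, 0.0, -0.0]
force: [-2.7, -0.1, 4.2]
opening: 0.0108
```

```bash
python3 st.py
```

```text
16.65 [0.50314596 0.07540149 0.11211019] yaw 78.28 [-2.7 -0.1  4.2] [0.041 0.685 0.043]
```

Request:
apply_moves --deltas '[{"grip": 1, "delta_pos": [0, 0, 0], "twist": [0, 0, 1]}, {"grip": 1, "delta_pos": [0, 0, 0], "twist": [0, 0, 0]}]'

```text
clock: 16.9
ee_pos: [0.5032, 0.0754, 0.1121]
tcp_rot: [0.781, 0.624, 0.0, -0.0]
force: [-2.1, 0.5, 6.1]
opening: 0.011
```

```bash
python3 st.py;  python3 - <<'E'
from h import *
im,d=eyes.camera('wrist');cv2.imwrite('pics/w7.png',cv2.resize(im[:,:,::-1],(768,576)))
E
```

```text
16.9 [0.5031509  0.07543437 0.11210045] yaw 77.28 [-2.1  0.5  6.1] [0.034 0.595 0.1  ]
```

View pics/w7.png

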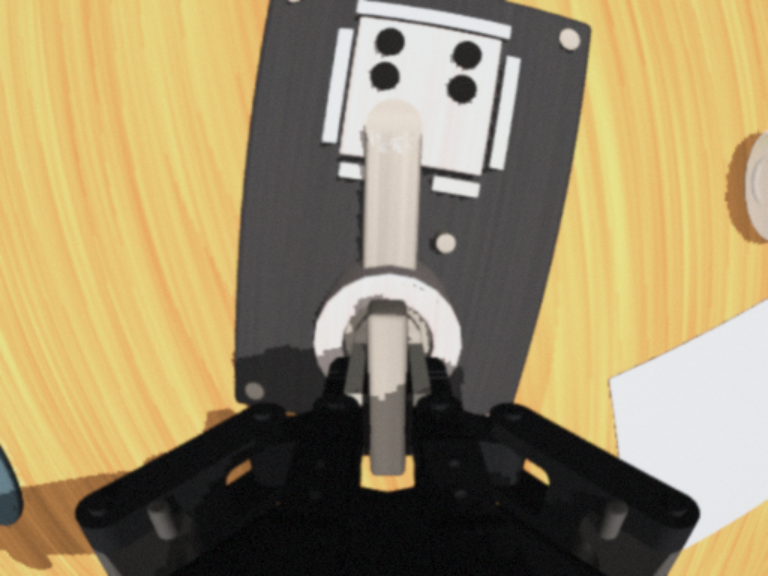

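The arm is over the carrier but still about 7° short of the stage axis, so I'll keep turning slowly.

Request:
apply_moves --deltas '[{"grip": 1, "delta_pos": [0, 0, 0], "twist": [0, 0, 1]}, {"grip": 1, "delta_pos": [0, 0, 0], "twist": [0, 0, 1]}, {"grip": 1, "delta_pos": [0, 0, 0], "twist": [0, 0, 1]}, {"grip": 1, "delta_pos": [0, 0, 0], "twist": [0, 0, 0]}]'

```text
clock: 17.45
ee_pos: [0.5032, 0.0754, 0.1121]
tcp_rot: [0.797, 0.604, 0.0, -0.0]
force: [-2.8, 0.4, 5.7]
opening: 0.0106
```

```bash
python3 st.py
```

```text
17.45 [0.50317243 0.07543245 0.11212625] yaw 74.28 [-2.8  0.4  5.7] [0.015 0.609 0.022]
```

Request:
apply_moves --deltas '[{"grip": 1, "delta_pos": [0, 0, 0], "twist": [0, 0, 1]}, {"grip": 1, "delta_pos": [0, 0, 0], "twist": [0, 0, 0]}]'

```text
clock: 17.7
ee_pos: [0.5032, 0.0754, 0.1121]
tcp_rot: [0.802, 0.597, 0.0, -0.0]
force: [-2.5, -0.1, 4.7]
opening: 0.0113
```

```bash
python3 st.py
```

```text
17.7 [0.50316617 0.07543842 0.112103  ] yaw 73.28 [-2.5 -0.1  4.7] [0.026 0.619 0.131]
```

Request:
apply_moves --deltas '[{"grip": 1, "delta_pos": [0, 0, 0], "twist": [0, 0, 1]}, {"grip": 1, "delta_pos": [0, 0, 0], "twist": [0, 0, 0]}]'

```text
clock: 17.95
ee_pos: [0.5032, 0.0754, 0.1121]
tcp_rot: [0.808, 0.59, 0.0, -0.0]
force: [-2.1, 0.4, 6.9]
opening: 0.0109
```

```bash
python3 st.py
```

```text
17.95 [0.50317392 0.07544617 0.11211217] yaw 72.28 [-2.1  0.4  6.9] [0.045 0.675 0.122]
```

Request:
apply_moves --deltas '[{"grip": 1, "delta_pos": [0, 0, 0], "twist": [0, 0, 1]}, {"grip": 1, "delta_pos": [0, 0, 0], "twist": [0, 0, 0]}]'

```text
clock: 18.2
ee_pos: [0.5032, 0.0754, 0.1121]
tcp_rot: [0.813, 0.583, 0.0, -0.0]
force: [-1.7, 0.5, 5.0]
opening: 0.0108
```

```bash
python3 st.py
```

```text
18.2 [0.50316484 0.0754368  0.11210682] yaw 71.28 [-1.7  0.5  5. ] [0.045 0.669 0.095]
```

Request:
apply_moves --deltas '[{"grip": 1, "delta_pos": [0, 0, 0], "twist": [0, 0, 1]}, {"grip": 1, "delta_pos": [0, 0, 0], "twist": [0, 0, 0]}]'

```text
clock: 18.45
ee_pos: [0.5032, 0.0754, 0.1121]
tcp_rot: [0.818, 0.576, 0.0, -0.0]
force: [-2.2, -0.3, 4.1]
opening: 0.0104
```

```bash
python3 st.py
```

```text
18.45 [0.50319398 0.07544564 0.11211039] yaw 70.29 [-2.2 -0.3  4.1] [0.004 0.651 0.084]
```

Request:
apply_moves --deltas '[{"grip": 1, "delta_pos": [0, 0, 0], "twist": [0, 0, 0.7]}, {"grip": 1, "delta_pos": [0, 0, 0], "twist": [0, 0, 0]}]'

```text
clock: 18.7
ee_pos: [0.5032, 0.0755, 0.1121]
tcp_rot: [0.821, 0.571, 0.0, -0.0]
force: [-2.2, 0.1, 4.9]
opening: 0.0107
```

```bash
python3 st.py
```

```text
18.7 [0.50318475 0.07546563 0.1121298 ] yaw 69.6 [-2.2  0.1  4.9] [0.023 0.609 0.144]
```

```bash
python3 - <<'E'
from h import *
p=eyes.camera_params('wrist');im,d=eyes.camera('wrist');np.savez('pics/w8.npz',im=im,d=d,**p);cv2.imwrite('pics/w8.png',cv2.resize(im[:,:,::-1],(768,576),interpolation=cv2.INTER_CUBIC))
E
```

```text
(no output)
```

View pics/w8.png

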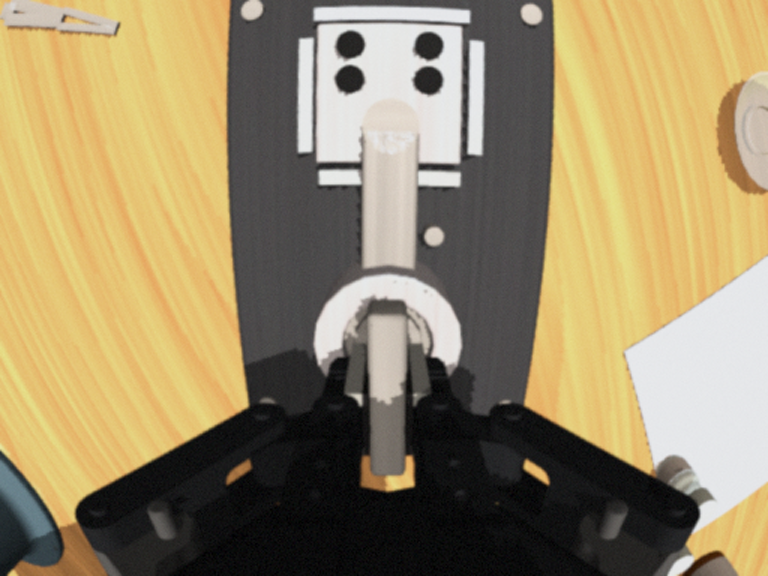

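The arm is now within about a degree of the stage axis. I'll feel for the stop in half-degree steps.

Request:
apply_moves --deltas '[{"grip": 1, "delta_pos": [0, 0, 0], "twist": [0, 0, 0.6]}, {"grip": 1, "delta_pos": [0, 0, 0], "twist": [0, 0, 0]}]'

```text
clock: 19.0
ee_pos: [0.5032, 0.0755, 0.1121]
tcp_rot: [0.824, 0.566, 0.0, -0.0]
force: [-2.1, -0.4, 5.2]
opening: 0.0108
```

```bash
python3 st.py
```

```text
19.0 [0.5031531  0.07546821 0.11210023] yaw 69.01 [-2.1 -0.4  5.2] [0.021 0.594 0.182]
```

Request:
apply_moves --deltas '[{"grip": 1, "delta_pos": [0, 0, 0], "twist": [0, 0, 0.6]}, {"grip": 1, "delta_pos": [0, 0, 0], "twist": [0, 0, 0]}]'

```text
clock: 19.25
ee_pos: [0.5031, 0.0755, 0.1121]
tcp_rot: [0.827, 0.562, 0.0, -0.0]
force: [-3.3, 0.4, 4.9]
opening: 0.0108
```

```bash
python3 st.py
```

```text
19.25 [0.50313796 0.07545412 0.11209631] yaw 68.41 [-3.3  0.4  4.9] [0.046 0.647 0.267]
```

Request:
apply_moves --deltas '[{"grip": 1, "delta_pos": [0, 0, 0], "twist": [0, 0, 0.5]}, {"grip": 1, "delta_pos": [0, 0, 0], "twist": [0, 0, 0]}]'

```text
clock: 19.5
ee_pos: [0.5032, 0.0755, 0.1121]
tcp_rot: [0.829, 0.559, 0.0, -0.0]
force: [-2.5, -1.0, 4.5]
opening: 0.0105
```

```bash
python3 st.py
```

```text
19.5 [0.5031541  0.07545905 0.11210782] yaw 67.92 [-2.5 -1.   4.5] [0.014 0.599 0.286]
```

The moment about z rose steadily from 0.14 to 0.29 N m, so the arm is at its stop. I'll ease off the load and release.

Request:
apply_moves --deltas '[{"grip": 1, "delta_pos": [0, 0, 0], "twist": [0, 0, -1.2]}, {"grip": 1, "delta_pos": [0, 0, -0.04], "twist": [0, 0, 0]}, {"grip": 0.3, "delta_pos": [0, 0, 0], "twist": [0, 0, 0]}, {"grip": -0.3, "delta_pos": [0, 0, 0], "twist": [0, 0, 0]}, {"grip": -0.3, "delta_pos": [0, 0, 0], "twist": [0, 0, 0]}, {"grip": -0.3, "delta_pos": [0, 0, 0], "twist": [0, 0, 0]}]' --grip_force 20

```text
clock: 20.25
ee_pos: [0.5033, 0.0751, 0.1122]
tcp_rot: [0.824, 0.567, 0.0, 0.0]
force: [0.8, -0.3, 0.4]
opening: 0.0556
```

Request:
apply_moves --deltas '[{"grip": -0.3, "delta_pos": [0, 0, -1], "twist": [0, 0, 0]}, {"grip": -0.3, "delta_pos": [0, 0, -2], "twist": [0, 0, 0]}, {"grip": -0.3, "delta_pos": [0, 0, -4], "twist": [0, 0, 0]}, {"grip": -0.3, "delta_pos": [0, 0, -4], "twist": [0, 0, 0]}, {"grip": -0.3, "delta_pos": [0, 0, -1], "twist": [0, 0, 0]}, {"grip": -0.3, "delta_pos": [-3, 0, 0], "twist": [0, 0, 0]}, {"grip": -0.3, "delta_pos": [-3, 0, 0], "twist": [0, 0, 0]}, {"grip": -0.3, "delta_pos": [0, 0, 0], "twist": [0, 0, 0]}, {"grip": -0.3, "delta_pos": [0, 0, 0], "twist": [0, 0, 0]}]'

```text
clock: 21.38
ee_pos: [0.4816, 0.0194, 0.2319]
tcp_rot: [0.824, 0.566, -0.0, -0.0]
force: [0.7, 0.2, 0.1]
opening: 0.0553
```

```bash
python3 st.py; python3 - <<'E'
from h import *
p=eyes.camera_params('wrist');im,d=eyes.camera('wrist');np.savez('pics/w9.npz',im=im,d=d,**p);cv2.imwrite('pics/w9.png',cv2.resize(im[:,:,::-1],(768,576),interpolation=cv2.INTER_CUBIC))
im,d=eyes.camera('scene');cv2.imwrite('pics/s9.png',cv2.resize(im[120:250,260:400,::-1],None,fx=4,fy=4,interpolation=cv2.INTER_CUBIC))
E
```

```text
21.375 [0.48163164 0.01943687 0.2318621 ] yaw 69.01 [0.7 0.2 0.1] [-0.015 -0.011  0.008]
```

View pics/w9.png

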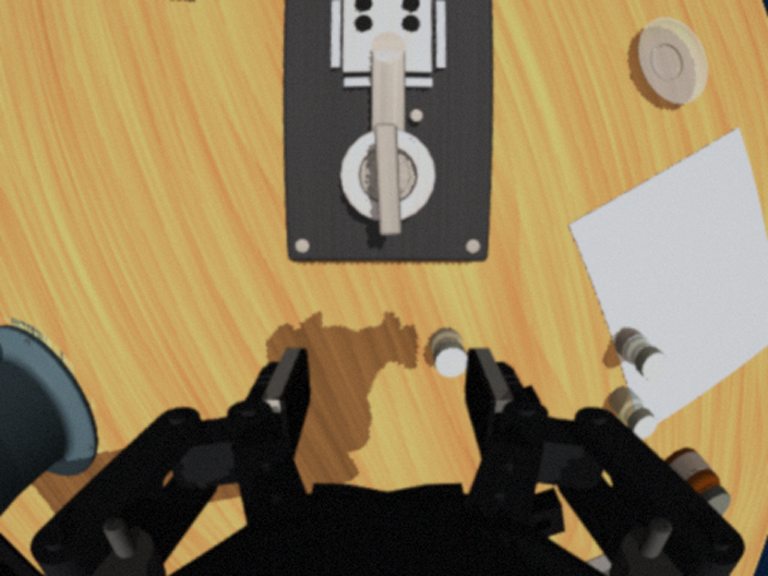

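View pics/s9.png

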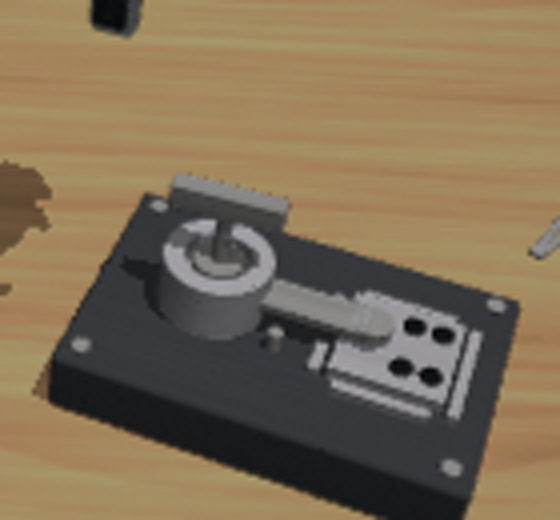

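```bash
python3 - <<'E'
from h import *
im,d=eyes.camera('top');cv2.imwrite('pics/t9.png',cv2.resize(im[155:265,110:240,::-1],None,fx=6,fy=5.4,interpolation=cv2.INTER_CUBIC))
a=np.load('pics/w9.npz'); p={k:a[k] for k in('vfov','cx','cy','position','rotation')}; D=a['d']
fwd=R.from_quat(p['rotation']).apply([0,0,-1]); P=[]
for v in range(0,180):
  for u in range(180,340):
    dd=D[v,u]
    if dd>0:
      r=ray(p,u,v,True); P.append(p['position']+r*dd/(r@fwd))
P=np.array(P)
bar=P[(P[:,2]>.105)&(P[:,2]<.13)]; top=bar[bar[:,2]>np.median(bar[:,2])-.004]
print('bar',len(bar),np.median(top[:,2]),cv2.minAreaRect((top[:,:2]*1000).astype(np.float32)))
A=np.c_[top[:,:2]-top[:,:2].mean(0),np.ones(len(top))]; print('tilt',np.linalg.lstsq(A,top[:,2],rcond=None)[0])
arm=P[(P[:,2]>.056)&(P[:,2]<.068)&(np.hypot(P[:,0]-.503,P[:,1]-.0753)>.036)]
c=arm[:,:2].mean(0); ev=np.linalg.eigh(np.cov((arm[:,:2]-c).T))[1][:,1]; print('arm',len(arm),c,np.degrees(np.arctan2(ev[1],ev[0])))
st=P[(P[:,2]>.034)&(P[:,2]<.044)]
print('stage',cv2.minAreaRect((st[:,:2]*1000).astype(np.float32)))
E
```

```text
bar 1085 0.12006503968235 ((502.6656494140625, 75.24665832519531), (59.97539138793945, 12.108628273010254), 70.40438079833984)
tilt [-0.00702958  0.00055987  0.12006201]
arm 1300 [0.5257581  0.13526789] 68.9097905773621
stage ((514.4281005859375, 105.48367309570312), (196.63211059570312, 150.7197723388672), 68.92340850830078)
```

View pics/t9.png

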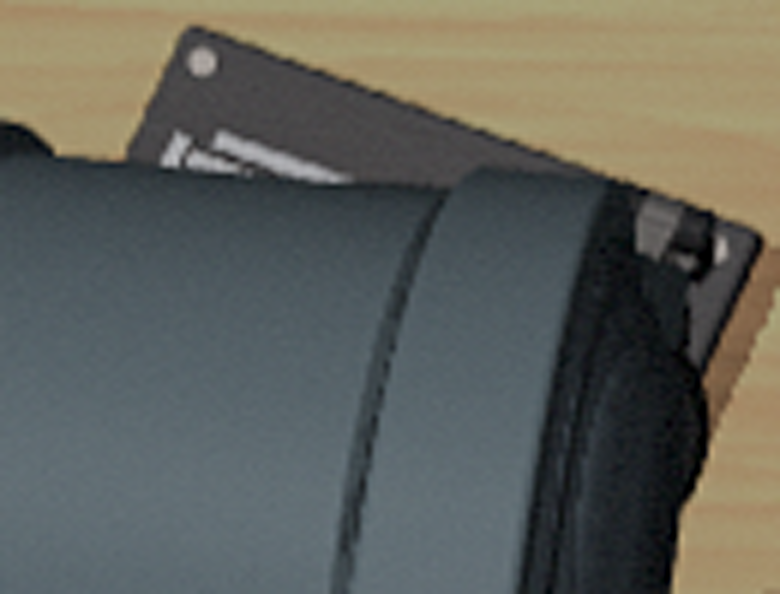

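```bash
python3 -c "
from workcell import manip,get_state
print(manip.finish_job(), get_state()['clock'])"
```

```text
the job is handed in; nothing more can be done
the job is handed in; nothing more can be done
```

The key is standing fully home in the clamp's socket with the clamp arm at its stop over the carrier. I handed the job in at about 21.5 s. `finish_job` reports no verdict, so what follows is my own measurements.

**What I did:** I took the steel key from its stand and turned it to match the hole's angle as seen by the wrist camera. It slid in with under about 2 N until the collar touched. I then turned it about 75° clockwise, until the turning moment rose to about 0.29 N m at the stop. I eased off, released the key and backed away.

**Last checks:**
- **Clamp arm:** it points along 68.91°, against 68.92° for the stage axis, so it is at the stop.
- **Key position:** the bar centre is within about 0.5 mm of the hole centre I measured before inserting it, and the key leans about 0.4°.
- **Key depth:** the bar top reads 0.120 m against 0.119 m nominal. The same camera read 1 mm high on the bar in its stand, so the collar is home.
- **Carrier:** it still sits between its fences in the wrist and scene pictures. The arm blocked the last top view, so I did not re-measure its position.
- **Other things:** the nearest vials looked upright and in place in the last wrist view. The driver was out of that view and I did not check it again, but nothing came near it.
- **Disagreement:** my first estimate of about 65° of turn from the top view was low. I relied on the felt stop and the final arm angle instead.

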